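# Open the wash case, hang the ink cups and start the dryer

## Robot

A 6-joint arm with a two-finger parallel gripper is mounted at the origin on the work surface. World frame = base frame: x ahead of the robot, y to its left, z up, the work surface at z = 0. Lengths are in m, angles in degrees, forces in N, time in s.
With the tool pointing down it reaches from about 0.35 to 0.875 m from the base axis. Payload 4.2 kg.
Tool frame: the origin (TCP) lies on the centre line of the jaws, within the pads' length; the fingertips stand r.tip_extent ahead of it and the grasp point (between the pads) lies 11 mm behind it (r.tip_extent is the distance from the TCP to the fingertips, in m); z points along the fingers, y is the line along which they close (so a half turn about z gives the same grasp; the last joint's range is limited). The gripper opens to 87 mm and grips with 3 to 60 N. Pads are 19 mm wide; open, the fingers measure 117 mm over their backs; the gripper's body (75 mm by 190 mm) begins 51 mm behind the grasp point.
Start: joints at [85.004, 22.042, 0.453, 0, -68.411, -14.817], TCP at [0.212, 0.588, 0.231] pointing down, gripper open.
Joint ranges: [-179.83, 179.83], [-69.29, 118.12], [-61.27, 80.66], [-181.25, 117.63], [-171.15, -9.14], [-177.46, 177.46]. Speed limits (degrees/s): [159.86, 159.86, 180, 180, 180, 180].

## Interface

Orientations are given as a 3x3 rotation matrix whose columns are the frame's x, y, z axes.
In Python, from station import r gives the robot as it stands.
- The arm moves only by the shell command python3 -m jog 'ROWS'. ROWS is text: rows parted by semicolons, each of 5 numbers parted by spaces: the opening, from 0 (shut) to 1 (fully open), then the shift along the world's x, y, z in mm, then the turn about the world's z in degrees. In form: hand dx dy dz roll; .... A call has 1 to 5 rows; each row shifts and turns the commanded pose from where the row before left it; what a row does not reach is not made up. A row lasts 1/8 s, in which the tool goes at most 62.5 mm and 10.7 degrees, less where a joint would pass 70% of its speed; a pose out of reach is approached as far as the arm can. A call is refused whole if a number of a shift passes 62.5 or a number of a turn 10.7, either way. A call with a gripper value outside its range is refused whole. The fingers move at their own pace and stop on an object; the grip force is fixed at half the most. Time passes only in rows, so rows that do not move let the fingers close. It gives the time, the measured TCP pose, the force, the opening and the grip force at its end, in the units of the state.
- r.sense(): the state, without advancing time (a new reading comes with each control period).
- r.capture(name): name is "side" or "top"; returns a dict with "pixels" (384x512x3 uint8, red, green, blue), "fovy" (degrees; the focal length in pixels is half the picture's height over the tangent of half this angle, whatever the lens; pixels are square), "cx", "cy" (the principal point, pixels), "k1" (the pictures are not rectified: a ray, as slopes to the right and down, at radius r is drawn at 1 + k1 r^2 times it, then the intrinsics apply), "origin" and "orientation" of the camera in the world. Camera axes: x right, y down, z forward; pixel columns grow to the right and rows downward; lengths in m; the calibration is good to about 2 mm. A picture is of the moment at which its call begins. There is no depth.
- r.finish_job(): hands the job in; it is judged then, once.
The state is a dict: "time_s": time; "joints": joint angles; "joint_velocities": joint speeds; "effort": joint torques, N m; "tcp_pos": TCP position; "ee_rot": TCP orientation; "wrist_force": force on the tool from outside, world axes, zero at the start; "moment": the same for the moment, N m; "gripper_width": opening from 0.0 (shut) to 1.0 (fully open); "gripper_force": force on a finger pad.
Only numpy, scipy, OpenCV 4.12 (cv2) and the standard library are available. Lean on these libraries where they do the work, as an engineer would, in place of code of your own. Each camera call takes 0.05 s, during which the arm holds its last target. There are 200 camera calls.

## Task

Use the pry blade at the notch to lever up the blue hood of the wash case, open it all the way and leave it open, and lay the blade back on its mat. Then put every coloured ink cup from the case upside down over a free peg of the drying rack, standing down on the drip tray, and only when all are on, push the green blower lever over to on. Leave the white cup that is already drying and everything else on the bench where it is.

Things in the scene. Friction and masses are not known exactly. Their poses are not given: they have to be found in the camera images.
- case: Wash case, fixed: grey tray 130 (x) x 285 (y) x 34 mm high, walls 4 mm, under a clear blue hinged hood. Origin: centre of underside. x points from the front (robot side, pry notch) to the far side (hinge), y left along the front. Three sloping cradles inside at y = -85, 0, 85 mm; a cup there lies in the x-z plane, base to the front, mouth far and 20 degrees below level.
- case_notch (a point): Pry notch: middle of the outer front face at rim height (34 mm above the bench). The notch is a cut-out in the bottom edge of the hood's front wall (4 mm thick), 64 mm wide along the case's y, from this height to 10 mm above it; behind it the hood is hollow. Yellow marks above it. Axes as the case.
- cover_hinge (a point): Middle of the hood's hinge line, which runs along the case's y at rim height on the far side, 130 mm behind the front face. Fixed to the case; axes as the case.
- cover (a joint): Angle of the clear blue hood, rad: 0 shut, grows as its front edge swings up and over to the far side, stop at 1.75. Hood 130 x 285 x 62 mm high, hollow below, walls 4 mm, 0.2 kg, no handle. Stiff hinge (0.18 N m friction): it stays where it is left. Prying it up at the notch takes about 2.5 N. To get it past upright, push the inside of its top towards the far side.
- dryer_base: Blower switch, fixed: grey block 70 (x) x 50 (y) x 25 mm with a toggle lever. Origin: centre of its underside; x points the way the lever is to be pushed. The lever pivots 22 mm above the origin about y; its green ball (26 mm across) is centred 80 mm from the pivot.
- dryer (a joint): Angle of the blower's toggle lever, rad: 0 off (leaning 0.5 rad to the block's -x, towards the robot), 1 on (leaning 0.5 rad to +x, end stop). Stays where it is left; takes about 1 N at the ball.
- blade: Pry blade, loose, 0.14 kg: orange handle 110 x 24 x 26 mm high and a flat steel blade 3 mm thick, 20 mm wide. Origin: centre of the handle's underside. x runs along the tool to the blade: handle x = -55 to 55 mm, blade x = 55 to 125 mm, blade mid-height 13 mm above the handle's underside; z up as it lies.
- mat: Black rubber mat, fixed on the bench, 115 (x) x 230 (y) x 3 mm: the blade's place. Origin: centre of its underside.
- rack: Drying rack, fixed: a steel drip tray 90 (x) x 330 (y) mm, top 10 mm above the bench, with four white upright pegs in a row along its y, 85 mm apart. Origin: centre of its underside. A cup on a peg stands mouth down on the drip tray round the peg.
- peg0 (a point): Foot of drying peg 0 (0 is the leftmost, +y, 3 the rightmost), on the drip tray's top face. The peg rises 55 mm from here, 22 mm thick, its last 13 mm tapered to 10 mm.
- peg1 (a point): Foot of drying peg 1 (0 is the leftmost, +y, 3 the rightmost), on the drip tray's top face. The peg rises 55 mm from here, 22 mm thick, its last 13 mm tapered to 10 mm.
- peg2 (a point): Foot of drying peg 2 (0 is the leftmost, +y, 3 the rightmost), on the drip tray's top face. The peg rises 55 mm from here, 22 mm thick, its last 13 mm tapered to 10 mm.
- peg3 (a point): Foot of drying peg 3 (0 is the leftmost, +y, 3 the rightmost), on the drip tray's top face. The peg rises 55 mm from here, 22 mm thick, its last 13 mm tapered to 10 mm.
- cup_black: Black rinsed ink cup (absent in some starts), loose, straight round cup 48 mm outside and 42 mm inside diameter, 85 mm long, base 4 mm thick, 0.06 kg, open at one end. Origin: middle of the cup, on its axis, 42.5 mm from either end; z runs along the cup's axis from the base to the mouth.
- cup_blue: Blue rinsed ink cup (absent in some starts), loose, straight round cup 48 mm outside and 42 mm inside diameter, 85 mm long, base 4 mm thick, 0.06 kg, open at one end. Origin: middle of the cup, on its axis, 42.5 mm from either end; z runs along the cup's axis from the base to the mouth.
- cup_red: Red rinsed ink cup (absent in some starts), loose, straight round cup 48 mm outside and 42 mm inside diameter, 85 mm long, base 4 mm thick, 0.06 kg, open at one end. Origin: middle of the cup, on its axis, 42.5 mm from either end; z runs along the cup's axis from the base to the mouth.
- dry_a: White cup already drying, mouth down on an end peg (one of the two white cups is absent): same size as the other cups, origin in its middle. Its peg is taken; leave it alone.
- dry_b: White cup already drying, mouth down on an end peg (one of the two white cups is absent): same size as the other cups, origin in its middle. Its peg is taken; leave it alone.
- wash_bottle: Bystander: white wash bottle with red cap, 64 mm diameter, 170 mm high, origin centre of underside.
- ink_bottle: Bystander: black ink bottle, 60 mm diameter, 130 mm high, origin centre of underside.
- tape_roll: Bystander: roll of brown tape lying flat, 90 mm diameter, 25 mm high, origin centre of underside.
- screwdriver: Bystander: screwdriver lying on the bench, handle to its -x.
- carton_stack: Bystander: stack of lime-green carton blanks, 150 x 110 x 50 mm, origin centre of underside.
- carton: Bystander: lime-green folded carton standing upright, 50 x 80 x 120 mm, origin centre of underside.
There are look-alikes about, which are no part of the job. What is shaped like the dryer_base but purple is not meant.

How it is judged:
By the outcome, as a careful person would: the job done as asked, in the order asked, and still so for the second after the job is handed in, with the robot touching nothing.
Of cup_black, cup_blue, cup_red only 2 to 3 are there at a start; the rules pass over those that are not, and their reading is None.
Of dry_a, dry_b only 1 to 1 are there at a start; the rules pass over those that are not, and their reading is None.
At some moment in a run one of blade may be knocked a few centimetres aside while the robot is not near it.
It also fails if it takes over 208 s, if anything falls off the work surface, if the arm or the gripper's body presses on something with over 40 N, if the wrist force passes 120 N, or if a joint passes its speed limit or range.

## Working session

There is one attempt and no reset: what is moved stays moved. The work goes in short steps, Python scripts to look and compute and a shell command to move; the robot and the scene stay as the last step left them, time stands still between calls to the robot, and variables do not carry over. Pictures are saved under pics/ and viewed, at most 14 in all, crops included, and the job is handed in when it is done.

```bash
mkdir -p pics; ls
cat > h.py <<'E'
import numpy as np, cv2
from station import r
def cap(n,save=None):
    c=r.capture(n)
    if save: cv2.imwrite('pics/'+save,c['pixels'][:,:,::-1])
    return c
def K(c):
    h=c['pixels'].shape[0]; return h/2/np.tan(np.radians(c['fovy'])/2)
def rays(c,uv):
    uv=np.atleast_2d(np.asarray(uv,float)); f=K(c)
    m=np.array([[f,0,c['cx']],[0,f,c['cy']],[0,0,1.]])
    p=cv2.undistortPoints(uv[:,None],m,np.array([c['k1'],0,0,0,0.]))[:,0]
    d=np.c_[p,np.ones(len(p))]@np.array(c['orientation']).T
    return np.array(c['origin']),d
def onz(c,uv,z):
    o,d=rays(c,uv); return o+d*((z-o[2])/d[:,2])[:,None]
def proj(c,P):
    P=np.atleast_2d(np.asarray(P,float)); q=(P-np.array(c['origin']))@np.array(c['orientation'])
    s=q[:,:2]/q[:,2:]; s=s*(1+c['k1']*(s**2).sum(1))[:,None]
    return s*K(c)+[c['cx'],c['cy']]
E
python3 - <<'E'
from h import *
for n in('side','top'):
    c=cap(n,n+'0.png'); print(n,c['fovy'],c['cx'],c['cy'],c['k1'],np.round(c['origin'],3),np.round(c['orientation'],3).tolist())
s=r.sense(); print(s['ee_rot'],s['tcp_pos'],r.tip_extent,s['gripper_width'],s['wrist_force'])
E
```

```text
pics
side 42.96719389303585 254.07299642600879 195.91583619094547 -0.037555824746959884 [ 0.359 -1.511  1.171] [[0.996, -0.046, 0.072], [-0.085, -0.597, 0.797], [0.007, -0.801, -0.599]]
top 47.4162493661006 260.78690983508744 188.52631617696025 -0.01220577335725087 [ 0.37  -0.052  1.488] [[0.008, -0.995, 0.096], [-1.0, -0.008, 0.002], [-0.001, -0.096, -0.995]]
[[ 9.40759298e-01 -3.39074631e-01 -5.81405382e-04]
 [-3.39075115e-01 -9.40757368e-01 -1.90813738e-03]
 [ 1.00039582e-04  1.99223808e-03 -9.99998010e-01]] [0.21163557 0.58750686 0.22957125] 0.008 0.9984524510193098 [-1.12438595 -0.49516405 -0.15496705]
```

View pics/side0.png

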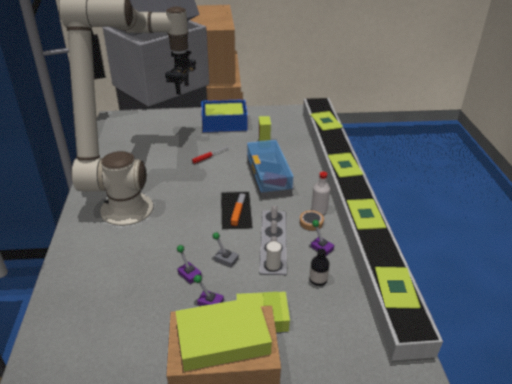

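View pics/top0.png

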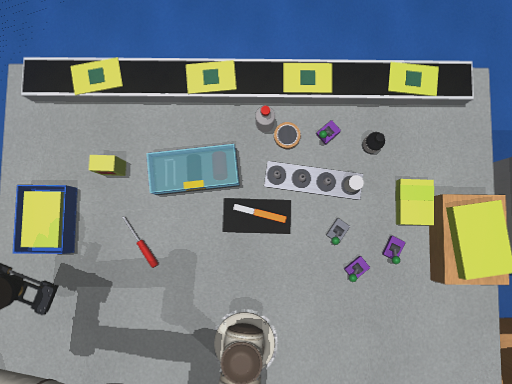

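Run:
```python
from h import *
i=cv2.imread('pics/top0.png')[125:285,140:400]
cv2.imwrite('pics/topc.png',cv2.resize(i,None,fx=3,fy=3,interpolation=cv2.INTER_CUBIC))
c=cap('top'); p=c['pixels']; hsv=cv2.cvtColor(p,cv2.COLOR_RGB2HSV)
def m(lo,hi,box):
    a=cv2.inRange(hsv,lo,hi); b=np.zeros_like(a); x0,y0,x1,y1=box; b[y0:y1,x0:x1]=a[y0:y1,x0:x1]; return b
def rect(mask,z,name):
    cs=cv2.findContours(mask,cv2.RETR_EXTERNAL,cv2.CHAIN_APPROX_NONE)[0]; k=max(cs,key=cv2.contourArea)
    w=onz(c,k[:,0,:],z)[:,:2].astype(np.float32)*1000
    R=cv2.minAreaRect(w); print(name,np.round(cv2.boxPoints(R),0).tolist(),'ctr',np.round(R[0],1),np.round(R[1],1),round(R[2],1))
rect(m((5,150,100),(18,255,255),(215,190,300,240)),.020,'handle')
rect(m((0,0,0),(180,255,60),(215,190,300,240)),.003,'mat')
rect(m((80,60,60),(110,255,255),(140,135,245,200)),.096,'hood')
rect(m((0,0,200),(180,40,255),(340,165,370,195)),.095,'white')
rect(m((50,100,40),(75,255,255),(320,232,345,250)),.09,'ball')
rect(m((22,150,120),(32,255,255),(175,175,215,195)),.07,'yel')
```

```text
handle [[397.0, -131.0], [420.0, -136.0], [446.0, -29.0], [423.0, -23.0]] ctr [421.6 -79.6] [110.6  23.6] 76.4
mat [[360.0, -148.0], [475.0, -151.0], [480.0, 76.0], [366.0, 79.0]] ctr [420.4 -36. ] [227.1 114.4] 88.5
hood [[482.0, 306.0], [515.0, 20.0], [652.0, 36.0], [618.0, 322.0]] ctr [566.7 171.3] [137.3 287.9] 6.7
white [[505.0, -373.0], [550.0, -374.0], [551.0, -332.0], [505.0, -332.0]] ctr [ 527.7 -352.9] [41.7 45.3] 89.3
ball [[330.0, -296.0], [352.0, -296.0], [352.0, -277.0], [330.0, -277.0]] ctr [ 340.7 -286.3] [19.1 22.2] 89.6
yel [[506.0, 201.0], [514.0, 141.0], [534.0, 143.0], [527.0, 203.0]] ctr [520.2 172. ] [20.6 60.8] 7.2
```

View pics/topc.png

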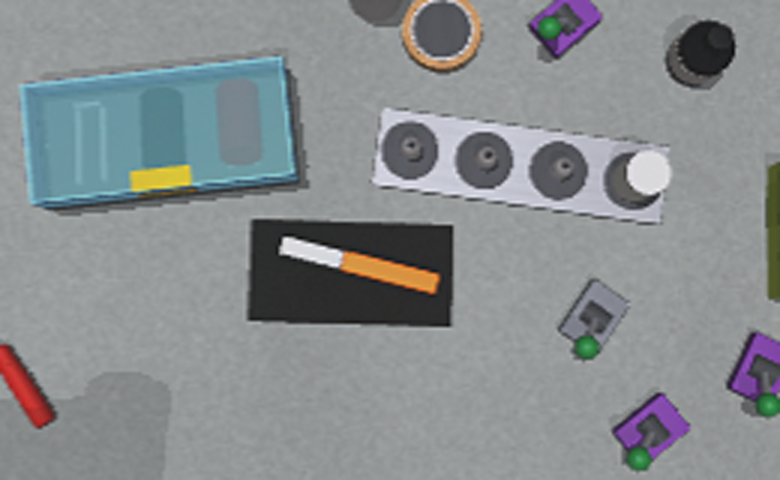

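```bash
python3 -m jog '1 18 -52 0 -7;1 18 -52 0 -7;1 18 -52 0 -7;1 18 -52 0 -7;1 18 -52 0 -7' && python3 -m jog '1 18 -52 0 -7;1 18 -52 0 -7;1 18 -52 0 -7;1 18 -52 0 -7;1 18 -52 0 -7' && python3 -m jog '1 18 -52 -30 -7;1 18 -52 -30 -7;1 3 -3 -20 0;1 0 0 -20 0;1 0 0 0 0'; python3 -c "
from h import *
c=cap('top','top1.png');s=r.sense();print(s['tcp_pos'],s['ee_rot'],s['joints'],s['wrist_force'])"
```

```text
time_s: 0.78
tcp_pos: [0.302, 0.3261, 0.2304]
ee_rot: [[0.573, -0.819, -0.0], [-0.819, -0.573, -0.0], [0.0, 0.0, -1.0]]
wrist_force: [0.1, 0.9, 0.8]
gripper_width: 0.997
gripper_force: 0.0
time_s: 1.4
tcp_pos: [0.392, 0.0663, 0.2308]
ee_rot: [[-0.0, -1.0, 0.001], [-1.0, 0.0, 0.0], [-0.0, -0.001, -1.0]]
wrist_force: [1.4, 1.0, -0.2]
gripper_width: 1.003
gripper_force: 0.0
time_s: 2.02
tcp_pos: [0.4294, -0.0393, 0.1294]
ee_rot: [[-0.24, -0.971, -0.004], [-0.971, 0.24, -0.001], [0.002, 0.004, -1.0]]
wrist_force: [0.2, -0.4, 1.0]
gripper_width: 1.0
gripper_force: 0.0
[ 0.43043819 -0.03892247  0.13049914] [[-2.38722189e-01 -9.71086886e-01 -1.40548733e-03]
 [-9.71087459e-01  2.38723215e-01 -6.11022974e-04]
 [ 9.28878850e-04  1.21898638e-03 -9.99998826e-01]] [ 1.65406193e+01  9.61825062e+00 -3.35605073e+01  1.45622128e-02
 -4.69084060e+01 -3.03617496e+01] [-0.53796861 -0.32876806  0.42300546]
```

```bash
python3 - <<'E'
from h import *
c=cap('top'); hsv=cv2.cvtColor(c['pixels'],cv2.COLOR_RGB2HSV)
a=cv2.inRange(hsv,(5,150,100),(18,255,255))[195:235,215:300]
k=cv2.findNonZero(a)[:,0]+[215,195]
w=onz(c,k,.029)[:,:2]*1000;print(w[w[:,1].argmin()],w[w[:,1].argmax()],len(k))
E
python3 -m jog '1 1 0 -40 0;1 0 0 -40 0;1 0 0 -26 0;1 0 0 -10 0;1 0 0 0 0' && python3 -m jog '0.2 0 0 0 0;0.2 0 0 0 0;0.2 0 0 0 0;0.2 0 0 0 0;0.2 0 0 0 0'
```

```text
[ 405.96909273 -130.5605653 ] [412.2152562  -77.23392102] 103
time_s: 2.75
tcp_pos: [0.4323, -0.0384, 0.0151]
ee_rot: [[-0.238, -0.971, 0.001], [-0.971, 0.238, 0.0], [-0.0, -0.001, -1.0]]
wrist_force: [0.8, 0.4, 0.4]
gripper_width: 0.999
gripper_force: 0.0
time_s: 3.38
tcp_pos: [0.4318, -0.0387, 0.0148]
ee_rot: [[-0.239, -0.971, 0.0], [-0.971, 0.239, 0.0], [-0.0, -0.0, -1.0]]
wrist_force: [-0.3, -0.4, -0.6]
gripper_width: 0.513
gripper_force: 0.0
```

```bash
python3 -m jog '0 0 0 0 0;0 0 0 0 0;0 0 0 0 0;0 0 0 0 0;0 0 0 0 0' && python3 -m jog '0 0 0 20 0;0 0 0 40 0;0 0 0 40 0;0 0 0 0 0;0 0 0 0 0'
python3 - <<'E'
from h import *
cap('top','top2.png');s=cap('side','side2.png')
print(r.sense()['tcp_pos'])
i=s['pixels'][130:280,170:350,::-1]
cv2.imwrite('pics/side2c.png',cv2.resize(i,None,fx=4,fy=4,interpolation=cv2.INTER_CUBIC))
E
```

```text
time_s: 4.0
tcp_pos: [0.4315, -0.0388, 0.0147]
ee_rot: [[-0.239, -0.971, -0.0], [-0.971, 0.239, -0.0], [0.0, 0.0, -1.0]]
wrist_force: [-0.9, -0.2, 0.0]
gripper_width: 0.275
gripper_force: 30.0
time_s: 4.62
tcp_pos: [0.4308, -0.0388, 0.114]
ee_rot: [[-0.239, -0.971, -0.001], [-0.971, 0.239, 0.0], [0.0, 0.001, -1.0]]
wrist_force: [-0.6, 0.3, -1.2]
gripper_width: 0.275
gripper_force: 30.0
[ 0.4305726  -0.0389515   0.11339847]
```

View pics/side2c.png

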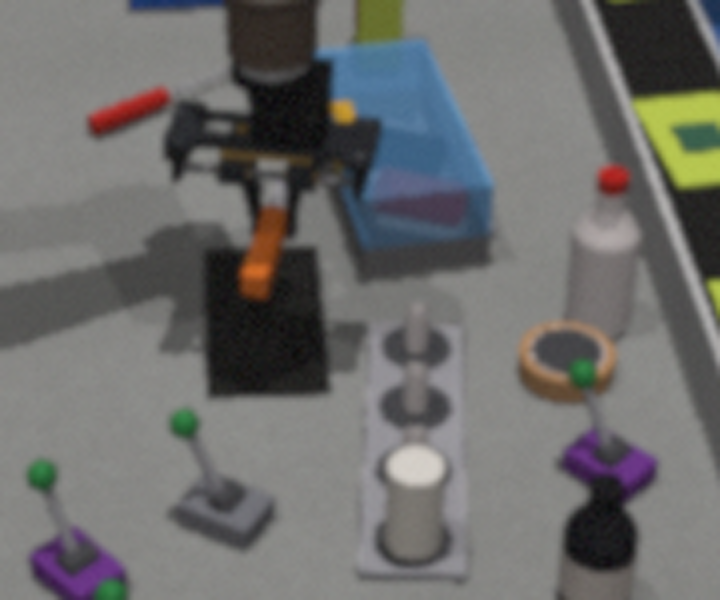

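Run:
```python
from h import *
t=cap('top');s=cap('side')
C=np.array([.5705,.1714,0]);a=np.radians(6.7);R=np.array([[np.cos(a),-np.sin(a),0],[np.sin(a),np.cos(a),0],[0,0,1]])
P=np.array([[.065,-.1425,.096],[-.065,-.1425,.096],[-.065,-.1425,0],[.065,-.1425,0],[.065,.1425,.096],[-.065,.1425,.096],[-.065,.1425,0]])
W=P@R.T+C
print('side (crop)',np.round((proj(s,W)-[170,130])*4).tolist());print('topc crop',np.round((proj(t,W)-[140,125])*3).tolist())
N=C+R@[-.065,0,.034];print(N)
# target TCP: blade tip 85mm ahead of TCP
for ins in(-.02,.022):
    print(ins,N+R@[ins-.083,0,.0])
```

```text
side (crop) [[493.0, 184.0], [363.0, 199.0], [361.0, 278.0], [488.0, 263.0], [424.0, 38.0], [307.0, 50.0], [307.0, 125.0]]
topc crop [[283.0, 54.0], [296.0, 173.0], [300.0, 182.0], [288.0, 70.0], [20.0, 82.0], [30.0, 202.0], [51.0, 209.0]]
[0.50594391 0.1638164  0.034     ]
-0.02 [0.40364733 0.15179932 0.034     ]
0.022 [0.4453605  0.15669949 0.034     ]
```

```bash
python3 -m jog '0 -3.4 24 0 -8.7;0 -3.4 24 0 -8.7;0 -3.4 24 0 -8.7;0 -3.4 24 0 -8.7;0 -3.4 24 0 -8.7' && python3 -m jog '0 -3.4 24 0 -8.7;0 -3.4 24 -15 -8.7;0 -3.4 23 -30 -8.6;0 0 0 -25 0;0 0 0 -5.5 0' && python3 -m jog '0 0 0 0 0;0 0 0 0 0'
python3 - <<'E'
from h import *
c=cap('top');s=r.sense();print(s['tcp_pos'],s['ee_rot'][0],s['wrist_force'])
i=c['pixels'][125:285,140:300,::-1]
cv2.imwrite('pics/top3c.png',cv2.resize(i,None,fx=3,fy=3,interpolation=cv2.INTER_CUBIC))
E
```

```text
time_s: 5.45
tcp_pos: [0.4142, 0.0818, 0.1139]
ee_rot: [[-0.844, -0.536, -0.001], [-0.536, 0.844, -0.001], [0.002, -0.0, -1.0]]
wrist_force: [-0.3, -0.1, -2.1]
gripper_width: 0.269
gripper_force: 30.0
time_s: 6.08
tcp_pos: [0.4033, 0.1515, 0.0373]
ee_rot: [[-0.993, -0.117, -0.004], [-0.117, 0.993, -0.004], [0.004, -0.003, -1.0]]
wrist_force: [0.4, -0.4, -1.8]
gripper_width: 0.275
gripper_force: 30.0
time_s: 6.32
tcp_pos: [0.4051, 0.1525, 0.04]
ee_rot: [[-0.993, -0.116, 0.001], [-0.116, 0.993, 0.001], [-0.001, 0.001, -1.0]]
wrist_force: [-0.4, -0.0, -1.2]
gripper_width: 0.273
gripper_force: 30.0
[0.4051304  0.15250278 0.04005087] [-0.99322961 -0.11615699  0.00157803] [ 0.14978865  0.26816163 -1.76455143]
```

View pics/top3c.png

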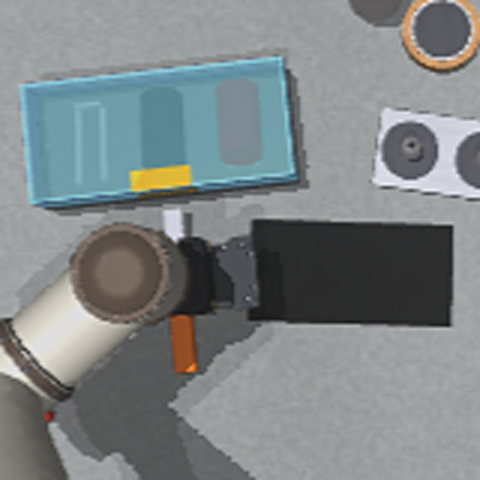

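```bash
python3 -m jog '0 0 3 -2.5 0;0 0 0 0 0;0 8 1 0 0;0 8 1 0 0;0 8 1 0 0' && python3 -m jog '0 8 1 0 0;0 8 1 0 0;0 0 0 0 0;0 0 0 0 0'; python3 -m jog '0 0 0 4 0;0 0 0 4 0;0 0 0 4 0;0 0 0 0 0'
```

```text
time_s: 7.0
tcp_pos: [0.4294, 0.1585, 0.0367]
ee_rot: [[-0.993, -0.116, 0.0], [-0.116, 0.993, 0.0], [-0.0, 0.0, -1.0]]
wrist_force: [0.4, 0.3, -2.3]
gripper_width: 0.267
gripper_force: 30.0
time_s: 7.5
tcp_pos: [0.4443, 0.1601, 0.0366]
ee_rot: [[-0.993, -0.116, -0.0], [-0.116, 0.993, -0.0], [0.0, -0.0, -1.0]]
wrist_force: [-0.9, -0.2, -2.0]
gripper_width: 0.273
gripper_force: 30.0
time_s: 8.0
tcp_pos: [0.4446, 0.1604, 0.0492]
ee_rot: [[-0.993, -0.117, 0.001], [-0.117, 0.993, 0.0], [-0.001, 0.0, -1.0]]
wrist_force: [-0.1, 0.7, -1.7]
gripper_width: 0.272
gripper_force: 30.0
```

```bash
python3 -m jog '0 0 0 8 0;0 0 0 8 0;0 0 0 0 0;0 0 0 0 0'
python3 - <<'E'
from h import *
c=cap('side')
i=c['pixels'][110:220,200:330,::-1]
cv2.imwrite('pics/s4c.png',cv2.resize(i,None,fx=5,fy=5,interpolation=cv2.INTER_CUBIC))
E
```

```text
time_s: 8.5
tcp_pos: [0.4444, 0.1603, 0.065]
ee_rot: [[-0.993, -0.117, 0.0], [-0.117, 0.993, 0.0], [-0.0, 0.0, -1.0]]
wrist_force: [0.4, 0.8, -1.7]
gripper_width: 0.277
gripper_force: 30.0
```

View pics/s4c.png

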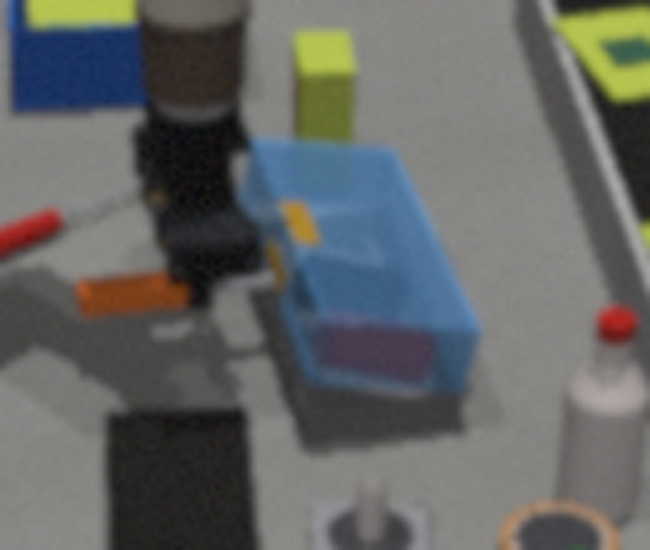

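```bash
python3 -m jog '0 3 0.4 10 0;0 4 0.5 10 0;0 5 0.6 10 0;0 6 0.7 10 0;0 8 1 9 0' && python3 -m jog '0 8 1 9 0;0 8 1 8 0;0 8 1 7 0;0 10 1.2 7 0;0 10 1.2 5 0' && python3 -m jog '0 10 1.2 4 0;0 11 1.3 4 0;0 11 1.3 2 0;0 0 0 0 0;0 0 0 0 0'
python3 - <<'E'
from h import *
c=cap('side')
i=c['pixels'][80:220,200:330,::-1]
cv2.imwrite('pics/s5c.png',cv2.resize(i,None,fx=4,fy=4,interpolation=cv2.INTER_CUBIC))
E
```

```text
time_s: 9.18
tcp_pos: [0.4709, 0.1635, 0.1145]
ee_rot: [[-0.993, -0.116, 0.0], [-0.116, 0.993, 0.0], [-0.0, 0.0, -1.0]]
wrist_force: [-0.4, -0.9, -3.9]
gripper_width: 0.275
gripper_force: 30.0
time_s: 9.8
tcp_pos: [0.5148, 0.1687, 0.1497]
ee_rot: [[-0.993, -0.116, -0.001], [-0.116, 0.993, -0.001], [0.001, -0.0, -1.0]]
wrist_force: [1.1, -1.0, -6.8]
gripper_width: 0.275
gripper_force: 30.0
time_s: 10.42
tcp_pos: [0.547, 0.1727, 0.1597]
ee_rot: [[-0.993, -0.116, 0.001], [-0.116, 0.993, 0.0], [-0.001, 0.0, -1.0]]
wrist_force: [3.0, -1.9, -7.9]
gripper_width: 0.272
gripper_force: 30.0
```

View pics/s5c.png

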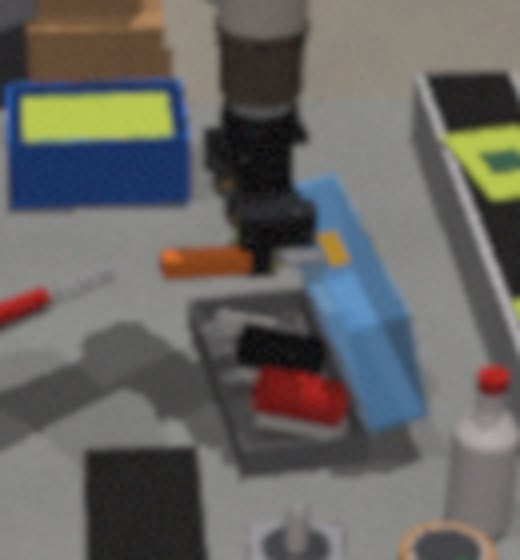

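```bash
python3 -m jog '0 0 0 -12 0;0 0 0 -12 0;0 12 1.4 0 0;0 12 1.4 0 0;0 10 1.2 0 0' && python3 -m jog '0 10 1.2 0 0;0 10 1.2 0 0;0 10 1.2 0 0;0 8 1 0 0;0 8 1 0 0'
python3 - <<'E'
from h import *
c=cap('side')
i=c['pixels'][80:220,200:330,::-1]
cv2.imwrite('pics/s6c.png',cv2.resize(i,None,fx=4,fy=4,interpolation=cv2.INTER_CUBIC))
E
```

```text
time_s: 11.1
tcp_pos: [0.5821, 0.1771, 0.1361]
ee_rot: [[-0.993, -0.116, 0.001], [-0.116, 0.993, 0.001], [-0.001, 0.0, -1.0]]
wrist_force: [0.5, 0.4, -1.6]
gripper_width: 0.268
gripper_force: 30.0
time_s: 11.72
tcp_pos: [0.6273, 0.1824, 0.136]
ee_rot: [[-0.993, -0.116, 0.001], [-0.116, 0.993, 0.0], [-0.001, 0.0, -1.0]]
wrist_force: [-1.4, 0.1, -1.7]
gripper_width: 0.269
gripper_force: 30.0
```

View pics/s6c.png

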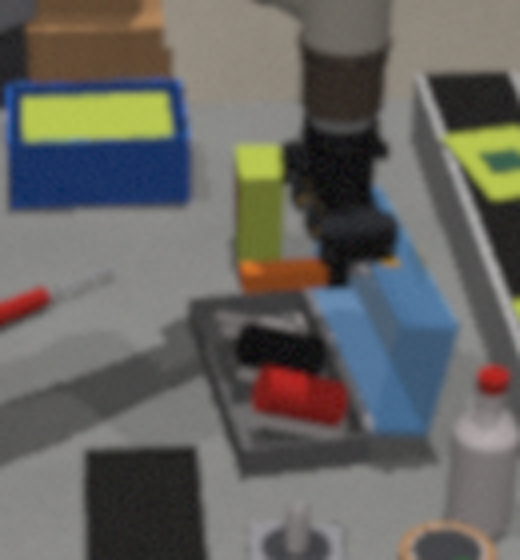

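```bash
python3 -m jog '0 5 0.6 0 0;0 0 0 0 0' && python3 -m jog '0 4 0.5 0 0;0 0 0 0 0' && python3 -m jog '0 4 0.5 0 0;0 0 0 0 0'
```

```text
time_s: 12.02
tcp_pos: [0.628, 0.182, 0.1351]
ee_rot: [[-0.993, -0.116, -0.008], [-0.116, 0.993, -0.003], [0.009, -0.002, -1.0]]
wrist_force: [-10.0, -0.5, 1.5]
gripper_width: 0.272
gripper_force: 30.0
time_s: 12.28
tcp_pos: [0.6286, 0.1818, 0.1339]
ee_rot: [[-0.993, -0.116, -0.016], [-0.116, 0.993, -0.005], [0.017, -0.003, -1.0]]
wrist_force: [-16.0, -0.7, 1.8]
gripper_width: 0.275
gripper_force: 30.0
time_s: 12.52
tcp_pos: [0.6295, 0.1817, 0.1324]
ee_rot: [[-0.993, -0.116, -0.024], [-0.116, 0.993, -0.007], [0.025, -0.004, -1.0]]
wrist_force: [-22.0, 0.8, 1.7]
gripper_width: 0.274
gripper_force: 30.0
```

```bash
python3 -m jog '0 -15 -1.8 0 0;0 -20 -2.3 0 0;0 -25 -3 0 0;0 -25 -3 0 0;0 -25 -3 0 0' && python3 -m jog '0 -14 -24 0 8.7;0 -14 -24 0 8.7;0 -14 -24 0 8.7;0 -14 -24 0 8.7;0 -10 -24 0 8.7' && python3 -m jog '0 -10 -24 0 8.7;0 -10 -24 0 8.7;0 -10 -24 0 8.6;0 0 0 0 0;0 0 0 0 0'
```

```text
time_s: 13.15
tcp_pos: [0.5302, 0.1714, 0.1368]
ee_rot: [[-0.993, -0.117, 0.004], [-0.117, 0.993, 0.002], [-0.004, 0.001, -1.0]]
wrist_force: [-0.3, 1.7, -1.4]
gripper_width: 0.276
gripper_force: 30.0
time_s: 13.78
tcp_pos: [0.4645, 0.0506, 0.1369]
ee_rot: [[-0.636, -0.772, 0.004], [-0.772, 0.636, 0.001], [-0.004, -0.002, -1.0]]
wrist_force: [0.5, -0.7, -1.7]
gripper_width: 0.276
gripper_force: 30.0
time_s: 14.4
tcp_pos: [0.4349, -0.0207, 0.1365]
ee_rot: [[-0.24, -0.971, 0.003], [-0.971, 0.24, 0.001], [-0.001, -0.003, -1.0]]
wrist_force: [0.4, 0.5, -1.7]
gripper_width: 0.274
gripper_force: 30.0
```

```bash
python3 -m jog '0 -3.5 -18 -30 0;0 0 0 -40 0;0 0 0 -30 0;0 0 0 -15 0;0 0 0 0 0' && python3 -m jog '0 0 0 -5 0;0 0 0 0 0;0 0 0 0 0' && python3 -m jog '0.5 0 0 0 0;0.5 0 0 0 0;0.5 0 0 0 0;0.5 0 0 0 0' && python3 -m jog '0.6 0 0 30 0;0.6 0 0 50 0;0.6 0 0 50 0;0.6 0 0 30 0'
python3 - <<'E'
from h import *
c=cap('top','top7.png')
i=c['pixels'][125:285,130:340,::-1]
cv2.imwrite('pics/top7c.png',cv2.resize(i,None,fx=3.6,fy=3.6,interpolation=cv2.INTER_CUBIC))
E
```

```text
time_s: 15.02
tcp_pos: [0.4304, -0.0386, 0.0199]
ee_rot: [[-0.238, -0.971, -0.002], [-0.971, 0.238, -0.001], [0.001, 0.001, -1.0]]
wrist_force: [-0.1, 0.3, -1.1]
gripper_width: 0.275
gripper_force: 30.0
time_s: 15.4
tcp_pos: [0.4311, -0.0389, 0.0165]
ee_rot: [[-0.238, -0.971, 0.003], [-0.971, 0.238, 0.001], [-0.001, -0.002, -1.0]]
wrist_force: [0.6, 2.1, 1.0]
gripper_width: 0.277
gripper_force: 30.0
time_s: 15.9
tcp_pos: [0.4299, -0.0393, 0.0157]
ee_rot: [[-0.239, -0.971, -0.0], [-0.971, 0.239, -0.0], [0.0, 0.0, -1.0]]
wrist_force: [-1.2, 0.3, 0.3]
gripper_width: 0.494
gripper_force: 0.0
time_s: 16.4
tcp_pos: [0.4306, -0.0391, 0.1783]
ee_rot: [[-0.239, -0.971, 0.004], [-0.971, 0.239, 0.001], [-0.002, -0.003, -1.0]]
wrist_force: [-0.8, 0.3, 0.0]
gripper_width: 0.605
gripper_force: 0.0
```

View pics/top7c.png

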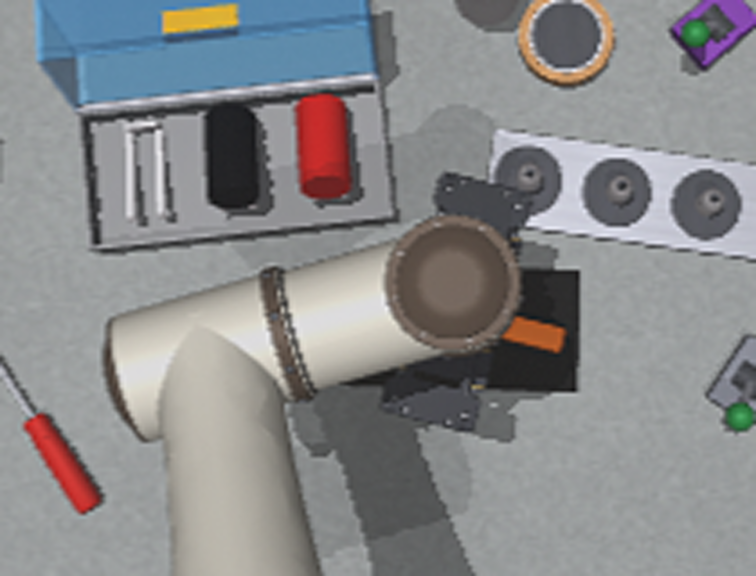

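```bash
cat > m.py <<'E'
from h import *
C=np.array([.5705,.1714,0]);a=np.radians(6.7);R=np.array([[np.cos(a),-np.sin(a),0],[np.sin(a),np.cos(a),0],[0,0,1]])
E
python3 - <<'E'
from m import *
L=[]
for n in('top','side'):
    c=cap(n,n+'8.png'); hsv=cv2.cvtColor(c['pixels'],cv2.COLOR_RGB2HSV)
    q=proj(c,[C+R@[0,-.085,.04]])[0]
    k=cv2.inRange(hsv,(0,120,60),(8,255,255))|cv2.inRange(hsv,(172,120,60),(180,255,255))
    n_,lab,st,ce=cv2.connectedComponentsWithStats(k)
    j=min(range(1,n_),key=lambda i:np.hypot(*(ce[i]-q))-min(st[i,4],100)); print(n,q,ce[j],st[j])
    L.append((c,ce[j]))
    ys,xs=np.where(lab==j); print([ (int(y),int(xs[ys==y].min()),int(xs[ys==y].max())) for y in sorted(set(ys))])
A=[];b=[]
for c,u in L:
    o,d=rays(c,u);d=d[0]/np.linalg.norm(d[0]);M=np.eye(3)-np.outer(d,d);A.append(M);b.append(M@o)
X=np.linalg.lstsq(np.vstack(A),np.hstack(b),rcond=None)[0];print(X,R.T@(X-C))
# prediction for hypothesised cup
X0=np.array([-.0,-.085,.041]);t=np.radians(20)
ax=np.array([np.cos(t),0,-np.sin(t)]);e1=np.array([0,1,0]);e2=np.cross(ax,e1);th=np.linspace(0,6.28,40)
P=np.vstack([X0+s*.0425*ax+.024*(np.cos(th)[:,None]*e1+np.sin(th)[:,None]*e2) for s in(-1,1)])@R.T+C
for c,u in L: q=proj(c,P);print(q.min(0),q.max(0))
E
```

```text
top [220.25825295 167.15006534] [219.25520833 165.12239583] [212 151  15  29 384]
[(151, 216, 222), (152, 214, 224), (153, 213, 224), (154, 212, 225), (155, 212, 225), (156, 212, 225), (157, 212, 225), (158, 212, 225), (159, 212, 225), (160, 213, 225), (161, 213, 226), (162, 213, 226), (163, 213, 226), (164, 213, 226), (165, 213, 226), (166, 213, 226), (167, 213, 226), (168, 213, 226), (169, 213, 226), (170, 213, 226), (171, 213, 226), (172, 213, 226), (173, 213, 226), (174, 213, 226), (175, 213, 226), (176, 214, 226), (177, 214, 226), (178, 214, 225), (179, 216, 224)]
side [273.24875836 181.25446637] [274.60147601 178.19926199] [263 171  24  15 271]
[(171, 266, 270), (172, 265, 275), (173, 265, 279), (174, 265, 283), (175, 264, 284), (176, 264, 285), (177, 263, 286), (178, 263, 286), (179, 263, 286), (180, 263, 286), (181, 264, 286), (182, 264, 286), (183, 269, 286), (184, 273, 284), (185, 279, 284)]
[0.58550625 0.0891516  0.05318593] [ 0.00530779 -0.08343748  0.05318593]
[212.33135354 152.4621733 ] [228.2994109  181.69535822]
[261.21316259 173.27327708] [285.35653853 188.70575599]
```

Run:
```python
from m import *
c=cap('top');I=cv2.imread('pics/top0.png');g=cv2.cvtColor(I,cv2.COLOR_BGR2GRAY)
hs=cv2.cvtColor(I,cv2.COLOR_BGR2HSV)
# steel tray: mask bright low-sat
k=np.zeros_like(g);k[155:205,255:370]=cv2.inRange(g,165,215)[155:205,255:370]
cs=max(cv2.findContours(k,0,cv2.CHAIN_APPROX_NONE)[0],key=cv2.contourArea)
w=(onz(c,cs[:,0],.010)[:,:2]*1000).astype(np.float32);Rr=cv2.minAreaRect(w);print('tray',Rr)
for u in[(276,175),(301,178),(326,182)]:
    b=g[u[1]-12:u[1]+13,u[0]-12:u[0]+13];d=cv2.inRange(b,0,105)
    d=cv2.convexHull(cv2.findNonZero(d));M=cv2.moments(d);p=np.array([M['m10']/M['m00'],M['m01']/M['m00']])+np.array(u)-12
    print('disc',p,onz(c,p,.010)[0]*1000)
# cups now, rough check both
h=cv2.cvtColor(c['pixels'],cv2.COLOR_RGB2HSV)
print(r.sense()['joints'])
```

```text
tray ((543.5867309570312, -230.16378784179688), (334.38629150390625, 87.63951873779297), 82.53819274902344)
disc [275.52520046 175.99713631] [555.76815107 -98.95615075  10.        ]
disc [300.8224795  178.25518572] [ 548.67392516 -185.12749028   10.        ]
disc [325.25124792 182.60953966] [ 534.38798242 -268.23023806   10.        ]
[ 1.65081333e+01  6.05273665e+00 -2.99728874e+01 -3.84723511e-02
 -5.39407010e+01 -3.03231630e+01]
```

```bash
python3 -m jog '0.8 16 15.5 0 -8.7;0.8 16 15.5 0 -8.7;0.8 16 15.5 0 -8.7;0.8 16 15.5 0 -8.7;0.8 16 15.5 0 -8.7' && python3 -m jog '0.8 16 15.5 0 -8.7;0.8 16 15.5 0 -8.7;0.8 16 15.5 0 -8.6;0.8 0 0 -30 0;0.8 0 0 -30 0' && python3 -m jog '0.8 0 0 0 0;0.8 0 0 0 0'
```

```text
time_s: 17.23
tcp_pos: [0.5094, 0.0385, 0.1735]
ee_rot: [[-0.844, -0.536, -0.004], [-0.536, 0.844, -0.001], [0.004, 0.001, -1.0]]
wrist_force: [0.5, -0.1, 0.1]
gripper_width: 0.802
gripper_force: 0.0
time_s: 17.85
tcp_pos: [0.557, 0.0847, 0.1128]
ee_rot: [[-0.993, -0.116, -0.003], [-0.116, 0.993, -0.001], [0.003, -0.001, -1.0]]
wrist_force: [0.0, -0.1, -0.1]
gripper_width: 0.801
gripper_force: 0.0
time_s: 18.1
tcp_pos: [0.5583, 0.0847, 0.1157]
ee_rot: [[-0.993, -0.117, -0.0], [-0.117, 0.993, -0.001], [0.0, -0.001, -1.0]]
wrist_force: [-1.1, 0.8, 0.7]
gripper_width: 0.798
gripper_force: 0.0
```

Position is right; descend, grip and lift.

```bash
python3 -m jog '0.8 0 0.5 -30 0;0.8 0 0 -25 0;0.8 0 0 -10 0;0.8 0 0 0 0;0.8 0 0 0 0' && python3 -m jog '0 0 0 0 0;0 0 0 0 0;0 0 0 0 0;0 0 0 0 0;0 0 0 0 0' && python3 -m jog '0 -2 0 20 0;0 -2 0 30 0;0 0 0 40 0;0 0 0 0 0;0 0 0 0 0'
python3 - <<'E'
from m import *
c=cap('side')
i=c['pixels'][90:220,200:340,::-1]
cv2.imwrite('pics/s9c.png',cv2.resize(i,None,fx=4,fy=4,interpolation=cv2.INTER_CUBIC))
E
```

```text
time_s: 18.73
tcp_pos: [0.559, 0.0856, 0.052]
ee_rot: [[-0.993, -0.117, 0.002], [-0.117, 0.993, 0.001], [-0.003, 0.001, -1.0]]
wrist_force: [-0.3, -0.1, -0.1]
gripper_width: 0.802
gripper_force: 0.0
time_s: 19.35
tcp_pos: [0.5582, 0.0854, 0.051]
ee_rot: [[-0.993, -0.117, 0.001], [-0.117, 0.993, 0.0], [-0.001, 0.0, -1.0]]
wrist_force: [-0.7, -0.1, 1.3]
gripper_width: 0.536
gripper_force: 30.1
time_s: 19.98
tcp_pos: [0.5532, 0.0851, 0.1399]
ee_rot: [[-0.993, -0.116, -0.002], [-0.116, 0.993, -0.0], [0.002, 0.0, -1.0]]
wrist_force: [-0.1, 0.5, -1.6]
gripper_width: 0.534
gripper_force: 30.1
```

View pics/s9c.png

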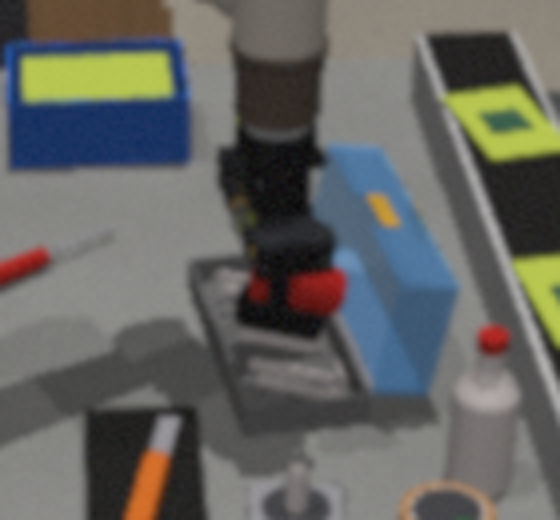

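```bash
python3 -m jog '0 -20 -20 0 -3;0 -25 -35 0 -3;0 -25 -40 0 -3;0 -10 -40 0 -3;0 0 -40 0 -2.2' && python3 -m jog '0 0 0 -20 0;0 0 0 -20 0;0 0 0 -13 0;0 0 0 0 0;0 0 0 0 0'
python3 - <<'E'
from m import *
c=cap('side')
i=c['pixels'][150:260,200:330,::-1]
cv2.imwrite('pics/s10c.png',cv2.resize(i,None,fx=5,fy=5,interpolation=cv2.INTER_CUBIC))
E
```

```text
time_s: 20.65
tcp_pos: [0.4722, -0.0909, 0.1396]
ee_rot: [[-0.991, 0.132, -0.003], [0.132, 0.991, -0.0], [0.003, -0.001, -1.0]]
wrist_force: [1.3, 1.3, -1.0]
gripper_width: 0.536
gripper_force: 30.1
time_s: 21.28
tcp_pos: [0.4745, -0.0896, 0.088]
ee_rot: [[-0.991, 0.13, 0.001], [0.13, 0.991, -0.0], [-0.001, -0.0, -1.0]]
wrist_force: [0.9, 0.3, -0.4]
gripper_width: 0.532
gripper_force: 30.1
```

View pics/s10c.png

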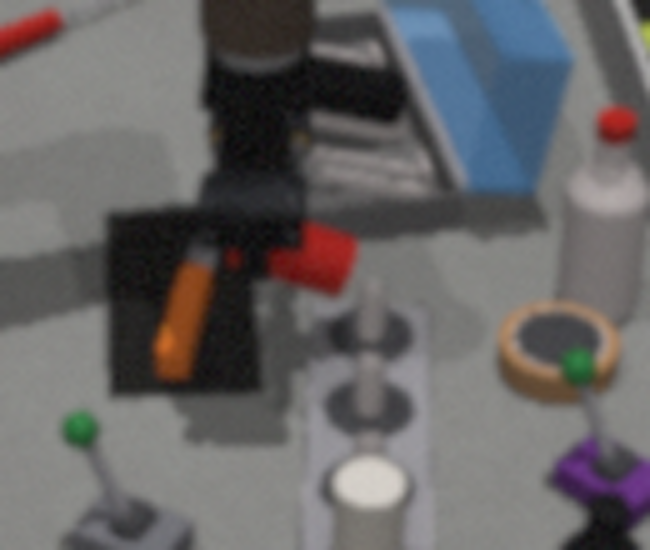

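```bash
python3 -m jog '0 0 0 -6 0;0 8 -1 0 0;0 8 -1 0 0;0 0 0 0 0' && python3 -m jog '0 5 -0.6 5 0;0 5 -0.7 5 0;0 5 -0.6 5 0;0 4 -0.5 3 0;0 0 0 0 0'
python3 - <<'E'
from m import *
c=cap('side')
i=c['pixels'][150:260,200:330,::-1]
cv2.imwrite('pics/s11c.png',cv2.resize(i,None,fx=5,fy=5,interpolation=cv2.INTER_CUBIC))
E
```

```text
time_s: 21.82
tcp_pos: [0.4906, -0.0918, 0.0816]
ee_rot: [[-0.991, 0.131, -0.0], [0.131, 0.991, -0.0], [0.0, -0.0, -1.0]]
wrist_force: [-0.4, -0.3, 0.1]
gripper_width: 0.529
gripper_force: 30.1
time_s: 22.45
tcp_pos: [0.5092, -0.0944, 0.1]
ee_rot: [[-0.991, 0.131, 0.0], [0.131, 0.991, -0.0], [-0.0, -0.0, -1.0]]
wrist_force: [-4.1, 0.2, -0.5]
gripper_width: 0.533
gripper_force: 30.0
```

View pics/s11c.png

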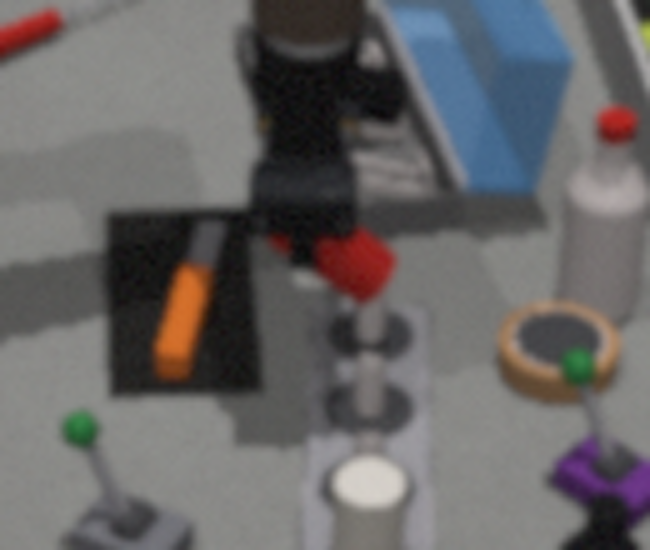

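```bash
python3 -m jog '0 6 -0.8 4 0;0 6 -0.8 3 0;0 6 -0.8 2 0;0 6 -0.8 1 0;0 0 0 0 0' && python3 -m jog '0 6 -0.8 1 0;0 6 -0.8 1 0;0 6 -0.8 0 0;0 6 -0.8 0 0;0 0 0 0 0' && python3 -m jog '0 5 -0.7 -1 0;0 5 -0.7 -1 0;0 5 -0.6 -1 0;0 2 -0.3 0 0;0 0 0 0 0'
python3 - <<'E'
from m import *
for n in('top','side'):
    c=cap(n,n+'12.png');h=cv2.cvtColor(c['pixels'],cv2.COLOR_RGB2HSV)
    k=cv2.inRange(h,(0,120,50),(8,255,255))|cv2.inRange(h,(172,120,50),(180,255,255))
    n_,lab,st,ce=cv2.connectedComponentsWithStats(k)
    q=proj(c,[[.56,-.101,.08]])[0]
    for j in range(1,n_):
        if np.hypot(*(ce[j]-q))<40 and st[j,4]>8:
            ys,xs=np.where(lab==j);print(n,q,ce[j],st[j],cv2.minAreaRect(np.c_[xs,ys].astype(np.float32)))
E
```

```text
time_s: 23.12
tcp_pos: [0.5342, -0.0975, 0.1105]
ee_rot: [[-0.991, 0.13, 0.002], [0.13, 0.991, -0.0], [-0.002, -0.0, -1.0]]
wrist_force: [-4.3, -1.1, 1.6]
gripper_width: 0.539
gripper_force: 30.0
time_s: 23.75
tcp_pos: [0.5579, -0.1006, 0.112]
ee_rot: [[-0.991, 0.13, 0.002], [0.13, 0.991, -0.0], [-0.002, -0.0, -1.0]]
wrist_force: [-3.1, -1.6, 0.5]
gripper_width: 0.534
gripper_force: 30.0
time_s: 24.38
tcp_pos: [0.574, -0.1028, 0.1083]
ee_rot: [[-0.991, 0.131, -0.0], [0.131, 0.991, 0.0], [0.0, 0.0, -1.0]]
wrist_force: [-4.7, -0.1, -0.2]
gripper_width: 0.53
gripper_force: 30.0
top [276.859517  172.0200169] [276.02631579 174.68421053] [271 173  12   5  38] ((276.24322509765625, 175.04052734375), (11.014732360839844, 3.945575714111328), 9.462322235107422)
side [274.00812733 201.91318893] [276.15189873 204.65822785] [271 196  12  17 158] ((276.5, 204.0), (16.0, 11.0), 90.0)
```

```bash
python3 -m jog '0 -7 0.9 0 0;0 -7 0.9 0 0;0 0 0 -10 0;0 0 0 -10 0;0 0 0 0 0' && python3 -m jog '0 0 0 -8 0;0 0 0 -5 0;0 0 0 0 0' && python3 -m jog '0 0 0 -4 0;0 0 0 0 0'  && python3 -m jog '0 0 0 -3 0;0 0 0 0 0'
python3 - <<'E'
from m import *
for n in('side',):
    c=cap(n,n+'13.png');h=cv2.cvtColor(c['pixels'],cv2.COLOR_RGB2HSV)
    k=cv2.inRange(h,(0,120,50),(8,255,255))|cv2.inRange(h,(172,120,50),(180,255,255))
    n_,lab,st,ce=cv2.connectedComponentsWithStats(k)
    q=proj(c,[[.558,-.101,.01],[.558,-.101,.095]]);print(q)
    for j in range(1,n_):
        if np.hypot(*(ce[j]-q[1]))<40 and st[j,4]>8: print(n,ce[j],st[j])
E
```

```text
time_s: 25.1
tcp_pos: [0.5594, -0.101, 0.0873]
ee_rot: [[-0.991, 0.131, -0.002], [0.131, 0.991, -0.0], [0.002, -0.0, -1.0]]
wrist_force: [-0.1, 0.4, -1.2]
gripper_width: 0.535
gripper_force: 30.0
time_s: 25.48
tcp_pos: [0.5597, -0.101, 0.0751]
ee_rot: [[-0.991, 0.131, -0.001], [0.131, 0.991, -0.0], [0.001, -0.0, -1.0]]
wrist_force: [0.7, -0.2, -0.2]
gripper_width: 0.535
gripper_force: 30.0
time_s: 25.72
tcp_pos: [0.5605, -0.101, 0.072]
ee_rot: [[-0.991, 0.131, 0.001], [0.131, 0.991, -0.0], [-0.001, 0.0, -1.0]]
wrist_force: [0.4, 0.6, -0.2]
gripper_width: 0.536
gripper_force: 30.0
time_s: 25.98
tcp_pos: [0.5613, -0.1013, 0.0716]
ee_rot: [[-0.992, 0.13, 0.003], [0.13, 0.992, -0.001], [-0.003, -0.0, -1.0]]
wrist_force: [-1.8, 0.9, 13.7]
gripper_width: 0.532
gripper_force: 30.0
[[272.89814054 216.69899715]
 [273.59298056 198.68494923]]
side [272.8343949  212.57961783] [267 204  13  16 157]
```

```bash
python3 -m jog '0.72 0 0 2 0;0.72 0 0 0 0;0.72 0 0 0 0;0.72 0 0 0 0' && python3 -m jog '0.72 0 0 20 0;0.72 0 0 40 0;0.72 0 0 50 0;0.72 0 0 0 0'
python3 - <<'E'
from m import *
for n in('side','top'):
    c=cap(n,n+'14.png');h=cv2.cvtColor(c['pixels'],cv2.COLOR_RGB2HSV)
    k=cv2.inRange(h,(0,120,50),(8,255,255))|cv2.inRange(h,(172,120,50),(180,255,255))
    n_,lab,st,ce=cv2.connectedComponentsWithStats(k)
    q=proj(c,[[.558,-.101,.01],[.558,-.101,.095]]);print(q)
    for j in range(1,n_):
        if np.hypot(*(ce[j]-q[1]))<40 and st[j,4]>8: print(n,ce[j],st[j])
# black cup
    cv2.imwrite
c=cap('top');g=cv2.cvtColor(c['pixels'],cv2.COLOR_RGB2GRAY)
q=proj(c,[C+R@[.005,0,.05]])[0];print('pred',q)
k=np.zeros_like(g);k[150:188,184:205]=cv2.inRange(g,0,45)[150:188,184:205]
n_,lab,st,ce=cv2.connectedComponentsWithStats(k);print(st[1:],ce[1:])
E
```

```text
time_s: 26.52
tcp_pos: [0.5598, -0.101, 0.0703]
ee_rot: [[-0.991, 0.131, -0.001], [0.131, 0.991, -0.0], [0.001, -0.0, -1.0]]
wrist_force: [0.2, -0.6, -0.0]
gripper_width: 0.717
gripper_force: 0.0
time_s: 27.02
tcp_pos: [0.5627, -0.1011, 0.1852]
ee_rot: [[-0.991, 0.13, 0.01], [0.13, 0.992, -0.0], [-0.01, 0.001, -1.0]]
wrist_force: [0.7, -0.8, -0.7]
gripper_width: 0.721
gripper_force: 0.0
[[272.89814054 216.69899715]
 [273.59298056 198.68494923]]
side [273.14084507 207.16197183] [267 195  13  25 284]
[[276.12794799 175.35146587]
 [277.02262611 172.01255249]]
top [275.71428571 177.74725275] [270 174  14   9  91]
pred [194.3770092  168.00382421]
[[188 169  10  14  81]] [[191.95061728 177.43209877]]
```

```bash
python3 -m jog '0.8 -2 40 0 3;0.8 -2 45 0 3;0.8 -2 50 0 3;0.8 -2 50 0 3;0.8 -2 45 0 2.2' && python3 -m jog '0.8 -1.4 40 -30 0;0.8 0 0 -40 0;0.8 0 0 -20 0;0.8 0 0 0 0;0.8 0 0 0 0'
```

```text
time_s: 27.8
tcp_pos: [0.549, 0.1303, 0.1789]
ee_rot: [[-0.993, -0.118, -0.003], [-0.118, 0.993, -0.002], [0.003, -0.001, -1.0]]
wrist_force: [0.7, 0.4, -0.0]
gripper_width: 0.8
gripper_force: 0.0
time_s: 28.42
tcp_pos: [0.5489, 0.169, 0.0908]
ee_rot: [[-0.993, -0.117, 0.0], [-0.117, 0.993, -0.0], [-0.0, -0.0, -1.0]]
wrist_force: [-0.6, 1.3, 0.9]
gripper_width: 0.799
gripper_force: 0.0
```

```bash
python3 -m jog '0.8 0 0 -20 0;0.8 0 0 -14 0;0.8 0 0 -6 0;0.8 0 0 0 0;0.8 0 0 0 0' && python3 -m jog '0 0 0 0 0;0 0 0 0 0;0 0 0 0 0;0 0 0 0 0;0 0 0 0 0' && python3 -m jog '0 -2 0 20 0;0 -2 0 30 0;0 0 0 40 0;0 0 0 25 0;0 0 0 0 0' && python3 -m jog '0 -20 -45 0 -2;0 -20 -49 0 -2;0 -15 -50 0 -2;0 -10 -50 0 -2;0 -8 -50 0 -2' && python3 -m jog '0 -8 -50 0 -2.2;0 0 -50 -20 -2;0 0 0 -30 0;0 0 0 0 0;0 0 0 0 0'
```

```text
time_s: 29.05
tcp_pos: [0.5491, 0.1692, 0.0513]
ee_rot: [[-0.993, -0.117, 0.001], [-0.117, 0.993, 0.0], [-0.001, 0.0, -1.0]]
wrist_force: [-0.2, 0.1, -0.8]
gripper_width: 0.799
gripper_force: 0.0
time_s: 29.68
tcp_pos: [0.549, 0.1693, 0.051]
ee_rot: [[-0.993, -0.117, 0.001], [-0.117, 0.993, 0.001], [-0.001, 0.0, -1.0]]
wrist_force: [-0.2, 1.0, 1.7]
gripper_width: 0.534
gripper_force: 30.0
time_s: 30.3
tcp_pos: [0.5453, 0.1693, 0.1676]
ee_rot: [[-0.993, -0.116, 0.003], [-0.116, 0.993, 0.002], [-0.004, 0.002, -1.0]]
wrist_force: [0.4, -0.0, -0.2]
gripper_width: 0.538
gripper_force: 30.0
time_s: 30.92
tcp_pos: [0.4698, -0.0765, 0.1642]
ee_rot: [[-0.998, 0.059, -0.003], [0.059, 0.998, -0.0], [0.003, -0.0, -1.0]]
wrist_force: [1.0, -0.1, -1.0]
gripper_width: 0.533
gripper_force: 30.0
time_s: 31.55
tcp_pos: [0.4638, -0.1748, 0.1158]
ee_rot: [[-0.992, 0.13, -0.0], [0.13, 0.992, -0.0], [0.0, -0.0, -1.0]]
wrist_force: [0.2, -0.5, -0.4]
gripper_width: 0.537
gripper_force: 30.0
```

```bash
python3 -m jog '0 0 0 -17 0;0 0 0 -17 0;0 9 -1.2 0 0;0 8.5 -1.1 0 0;0 0 0 0 0' && python3 -m jog '0 5 -0.6 5 0;0 5 -0.7 5 0;0 5 -0.6 5 0;0 4 -0.5 3 0;0 0 0 0 0' && python3 -m jog '0 6 -0.8 4 0;0 6 -0.8 3 0;0 6 -0.8 2 0;0 6 -0.8 1 0;0 0 0 0 0'
python3 - <<'E'
from h import *
c=cap('side')
i=c['pixels'][150:260,200:330,::-1]
cv2.imwrite('pics/s15c.png',cv2.resize(i,None,fx=5,fy=5,interpolation=cv2.INTER_CUBIC))
E
```

```text
time_s: 32.17
tcp_pos: [0.4808, -0.1771, 0.0822]
ee_rot: [[-0.991, 0.131, -0.002], [0.131, 0.991, 0.0], [0.002, 0.0, -1.0]]
wrist_force: [-3.9, 0.9, 0.5]
gripper_width: 0.534
gripper_force: 30.0
time_s: 32.8
tcp_pos: [0.5007, -0.1798, 0.1]
ee_rot: [[-0.991, 0.131, 0.001], [0.131, 0.991, -0.0], [-0.001, -0.0, -1.0]]
wrist_force: [-3.5, 0.0, -1.0]
gripper_width: 0.532
gripper_force: 30.0
time_s: 33.42
tcp_pos: [0.5253, -0.1831, 0.1103]
ee_rot: [[-0.991, 0.13, 0.002], [0.13, 0.991, -0.001], [-0.002, -0.0, -1.0]]
wrist_force: [-3.5, -0.3, 0.4]
gripper_width: 0.534
gripper_force: 30.0
```

View pics/s15c.png

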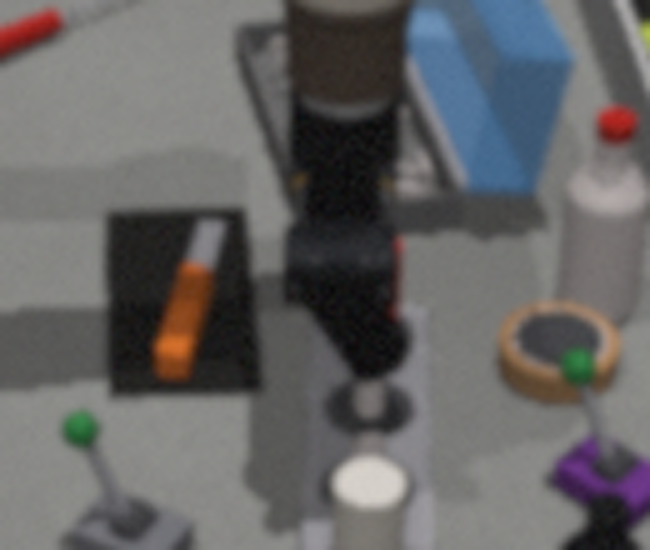

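```bash
python3 -m jog '0 6 -0.8 1 0;0 6 -0.8 1 0;0 6 -0.8 0 0;0 6 -0.8 0 0;0 0 0 0 0' && python3 -m jog '0 5 -0.7 -1 0;0 5 -0.7 -1 0;0 5 -0.6 -1 0;0 2 -0.3 0 0;0 0 0 0 0' && python3 -m jog '0 -7 0.9 0 0;0 -7 0.9 0 0;0 0 0 -10 0;0 0 0 -10 0;0 0 0 0 0' && python3 -m jog '0 0 0 -8 0;0 0 0 -5 0;0 0 0 0 0' && python3 -m jog '0 0 0 -4 0;0 0 0 0 0'  && python3 -m jog '0 0 0 -3 0;0 0 0 0 0'
```

```text
time_s: 34.1
tcp_pos: [0.5485, -0.1862, 0.1116]
ee_rot: [[-0.991, 0.131, 0.0], [0.131, 0.991, -0.0], [-0.0, -0.0, -1.0]]
wrist_force: [-3.8, -0.1, -2.3]
gripper_width: 0.534
gripper_force: 30.0
time_s: 34.72
tcp_pos: [0.5647, -0.1884, 0.1081]
ee_rot: [[-0.991, 0.131, -0.001], [0.131, 0.991, 0.0], [0.001, 0.0, -1.0]]
wrist_force: [-5.5, 2.1, -2.4]
gripper_width: 0.533
gripper_force: 30.0
time_s: 35.35
tcp_pos: [0.5506, -0.1865, 0.0874]
ee_rot: [[-0.991, 0.131, -0.002], [0.131, 0.991, 0.0], [0.002, -0.0, -1.0]]
wrist_force: [0.2, -0.6, -0.3]
gripper_width: 0.533
gripper_force: 30.0
time_s: 35.72
tcp_pos: [0.5508, -0.1866, 0.0751]
ee_rot: [[-0.991, 0.131, -0.001], [0.131, 0.991, 0.0], [0.001, -0.0, -1.0]]
wrist_force: [-0.6, 0.0, -0.5]
gripper_width: 0.537
gripper_force: 30.0
time_s: 35.98
tcp_pos: [0.5515, -0.1867, 0.072]
ee_rot: [[-0.991, 0.131, 0.001], [0.131, 0.991, -0.0], [-0.001, -0.0, -1.0]]
wrist_force: [0.9, -0.1, 1.6]
gripper_width: 0.536
gripper_force: 30.0
time_s: 36.22
tcp_pos: [0.5517, -0.1867, 0.0719]
ee_rot: [[-0.992, 0.13, 0.002], [0.13, 0.992, -0.001], [-0.002, -0.001, -1.0]]
wrist_force: [-5.2, 3.4, 15.0]
gripper_width: 0.534
gripper_force: 30.0
```

```bash
python3 -m jog '0.72 0 0 2 0;0.72 0 0 0 0;0.72 0 0 0 0;0.72 0 0 0 0' && python3 -m jog '0.72 0 0 20 0;0.72 0 0 40 0;0.72 0 0 50 0;0.72 0 0 0 0'
python3 - <<'E'
from h import *
s=cap('side','side16.png');c=cap('top','top16.png');I=cv2.imread('pics/top0.png');h=cv2.cvtColor(I,cv2.COLOR_BGR2HSV)
k=cv2.inRange(h,(50,100,30),(75,255,255));n,l,st,ce=cv2.connectedComponentsWithStats(k)
for j in range(1,n):
    if st[j,4]>15 and ce[j][1]>120: print('ball',ce[j],onz(c,ce[j],.092)[0]*1000)
g=cv2.cvtColor(I,cv2.COLOR_BGR2GRAY);m=np.zeros_like(g)
print(g[222:240,322:352])
E
```

```text
time_s: 36.72
tcp_pos: [0.5509, -0.1866, 0.0702]
ee_rot: [[-0.991, 0.131, -0.001], [0.131, 0.991, 0.0], [0.001, -0.0, -1.0]]
wrist_force: [-0.4, -0.0, -0.4]
gripper_width: 0.711
gripper_force: 0.0
time_s: 37.22
tcp_pos: [0.5538, -0.1871, 0.1853]
ee_rot: [[-0.991, 0.13, 0.01], [0.13, 0.992, -0.002], [-0.01, -0.0, -1.0]]
wrist_force: [0.2, 0.2, -0.2]
gripper_width: 0.72
gripper_force: 0.0
ball [322.72093023 133.95348837] [ 684.22829036 -249.08008552   92.        ]
ball [335.04444444 240.15555556] [ 341.74607452 -286.15309525   92.        ]
ball [395.54 259.54] [ 282.15627238 -477.14410025   92.        ]
ball [352.53061224 277.42857143] [ 225.46802984 -340.32196612   92.        ]
[[150 153 154 152 155 154 156 155 154 157 147 125  65 119 140 140 138 137
  136 138 137 131 115 133 155 159 153 151 156 153]
 [151 150 155 155 156 158 156 154 156 146 147  95  98 136 141 140 137 136
  137 137 137 134 137 120 108 148 155 155 162 159]
 [154 153 156 156 155 157 157 157 158 147 109  72 123 140 141 141 139 139
  138 136 136 134 135 138 129 106 144 156 157 156]
 [157 156 157 157 153 151 156 160 145 1
[... 1136 characters left out ...]
127 124 101 104  89  70
   69  72 127 143 112 148 159 158 158 155 155 154]
 [157 155 155 160  98 117 132 130 127 127 128 128 129  90  92 105  77  56
   56 111 135 132 119 146 155 156 155 153 153 152]
 [157 151 155 160 162 101  73 111 132 130 130 131 112  80  81 100 122 116
  115 136 143 117 143 151 151 152 152 154 155 155]
 [152 150 158 156 153 156 133  76  98 130 114  73  70  76  76  65 133 144
  142 144 125 153 157 154 152 152 155 158 153 155]
 [153 156 160 154 150 153 157 160 115  77  64  76  88  93  93  87  83 133
  142 132 121 153 163 161 159 153 151 159 156 153]
 [149 153 156 156 153 155 156 156 161  97  73  88  99 108 105  97  83  85
  134 119 147 159 165 164 158 152 150 155 150 150]]
```

Run:
```python
from h import *
c=cap('top');I=c['pixels'];g=cv2.cvtColor(I,cv2.COLOR_RGB2GRAY)
print(onz(c,[[338,227.5]],.025)*1000, [onz(c,[[140+a/3,125+b/3]],.025)[0][:2].round(3) for a,b in[(597,279),(628,297),(560,318)]])
m=np.zeros_like(g);m[215:250,320:356]=((g[215:250,320:356]>122)&(g[215:250,320:356]<145)).astype(np.uint8)*255
m=cv2.morphologyEx(m,cv2.MORPH_OPEN,np.ones((2,2),np.uint8))
k=max(cv2.findContours(m,0,cv2.CHAIN_APPROX_NONE)[0],key=cv2.contourArea)
print(cv2.minAreaRect((onz(c,k[:,0],.025)[:,:2]*1000).astype(np.float32)))
for n in('side16','top16'):
    p=cv2.imread('pics/%s.png'%n);cc=cap(n[:-2]);h=cv2.cvtColor(p,cv2.COLOR_BGR2GRAY)
    for X in([.558,-.101],[.549,-.1865]):
        print(n,proj(cc,[[*X,.01],[*X,.095]]).round(1).tolist())
s=cv2.imread('pics/side16.png')[170:245,225:315];t=cv2.imread('pics/top16.png')[150:245,230:380]
s=cv2.resize(s,(480,400),interpolation=cv2.INTER_CUBIC)
t=cv2.resize(t,None,fx=2.1,fy=2.1,interpolation=cv2.INTER_CUBIC);o=np.zeros((400,800,3),np.uint8);o[:,:480]=s;o[:t.shape[0],480:480+t.shape[1]]=t
cv2.imwrite('pics/fin.png',o)
```

```text
[[ 382.42324894 -307.60538355   25.        ]] [array([ 0.414, -0.311]), array([ 0.394, -0.346]), array([ 0.371, -0.27 ])]
((387.0985107421875, -321.6286315917969), (47.41115188598633, 34.09608459472656), 65.9161605834961)
side16 [[272.9, 216.7], [273.6, 198.7]]
side16 [[273.2, 231.7], [273.9, 213.4]]
top16 [[276.1, 175.4], [277.0, 172.0]]
top16 [[301.2, 178.2], [303.6, 175.0]]
```

View pics/fin.png

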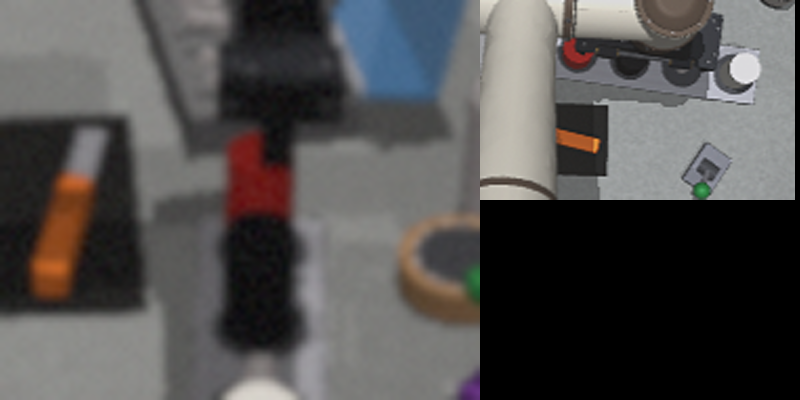

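```bash
python3 -m jog '0 -30 -9 0 -3.7;0 -40 -13 0 -3.7;0 -45 -14 0 -3.7;0 -45 -14 0 -3.8;0 -45 -14 0 -3.8' && python3 -m jog '0 -41.5 -13.5 0 -3.8;0 0 0 -40 0;0 0 0 -40 0;0 0 0 -21 0;0 0 0 0 0' && python3 -m jog '0 13 -7.5 0 0;0 13 -7.5 0 0;0 13 -7.5 0 0;0 0 0 0 0'
```

```text
time_s: 38.1
tcp_pos: [0.3441, -0.2508, 0.1797]
ee_rot: [[-0.896, 0.443, -0.002], [0.443, 0.896, 0.001], [0.002, -0.001, -1.0]]
wrist_force: [0.2, -0.7, 0.6]
gripper_width: 0.235
gripper_force: 0.0
time_s: 38.72
tcp_pos: [0.3029, -0.2636, 0.0779]
ee_rot: [[-0.866, 0.5, -0.006], [0.5, 0.866, 0.002], [0.006, -0.001, -1.0]]
wrist_force: [-0.2, -1.1, -0.1]
gripper_width: 0.004
gripper_force: 0.0
time_s: 39.22
tcp_pos: [0.3456, -0.2876, 0.0801]
ee_rot: [[-0.866, 0.5, 0.002], [0.5, 0.866, -0.001], [-0.003, 0.0, -1.0]]
wrist_force: [-0.2, -0.5, -0.1]
gripper_width: 0.006
gripper_force: 0.0
```

```bash
python3 -m jog '0 12 -7 0 0;0 12 -7 0 0;0 10 -6 0 0;0 0 0 0 0' && python3 -m jog '0 6 -3.5 0 0;0 6 -3.5 0 0;0 0 0 0 0' && python3 -m jog '0 4 -2.3 0 0;0 0 0 0 0'
python3 - <<'E'
from h import *
for n in('side','top'):
    c=cap(n,n+'17.png');h=cv2.cvtColor(c['pixels'],cv2.COLOR_RGB2HSV)
    k=cv2.inRange(h,(50,100,30),(75,255,255));q=proj(c,[[.342,-.286,.092],[.408,-.324,.092]]);print(q)
    N,l,st,ce=cv2.connectedComponentsWithStats(k)
    for j in range(1,N):
        if st[j,4]>5 and np.hypot(*(ce[j]-q[1]))<40: print(n,ce[j],st[j,4])
E
```

```text
time_s: 39.72
tcp_pos: [0.3788, -0.3072, 0.0796]
ee_rot: [[-0.866, 0.5, 0.001], [0.5, 0.866, -0.0], [-0.001, 0.0, -1.0]]
wrist_force: [0.0, 1.1, 0.8]
gripper_width: 0.005
gripper_force: 0.0
time_s: 40.1
tcp_pos: [0.3854, -0.3114, 0.0788]
ee_rot: [[-0.865, 0.502, -0.01], [0.501, 0.865, 0.005], [0.011, -0.0, -1.0]]
wrist_force: [-6.0, 7.5, 6.1]
gripper_width: 0.0
gripper_force: 5.4
time_s: 40.35
tcp_pos: [0.3859, -0.3118, 0.0785]
ee_rot: [[-0.864, 0.502, -0.017], [0.502, 0.865, 0.009], [0.02, -0.001, -1.0]]
wrist_force: [-11.8, 13.3, 12.3]
gripper_width: 0.006
gripper_force: 9.9
[[215.57065798 235.84827462]
 [236.01525423 242.50463943]]
side [234.64705882 243.32352941] 34
[[334.99557161 240.07468968]
 [346.73752453 219.32638494]]
```

```bash
python3 -m jog '0 -15 8.6 0 0;0 -25 14 0 0;0 -20 11 20 0;0 0 0 60 0;0 0 0 60 0' && python3 -m jog '0 0 60 0 0;0 0 60 0 0;0 0 60 0 0;0 0 0 0 0;0 0 0 0 0'
python3 - <<'E'
from m import *
for n in('side','top'):
    c=cap(n,n+'18.png');h=cv2.cvtColor(c['pixels'],cv2.COLOR_RGB2HSV)
    k=cv2.inRange(h,(50,100,30),(75,255,255));q=proj(c,[[.408,-.324,.092]])[0]
    N,l,st,ce=cv2.connectedComponentsWithStats(k)
    for j in range(1,N):
        if st[j,4]>5 and np.hypot(*(ce[j]-q))<40: print(n,q,ce[j],st[j,4],onz(c,ce[j],.092)[0])
    if n=='top':
        k=cv2.inRange(h,(5,150,100),(18,255,255));k[:190]=0;k[240:]=0;k[:,:215]=0;k[:,300:]=0
        p=cv2.findNonZero(k)[:,0];w=(onz(c,p,.02)[:,:2]*1000).astype(np.float32);print('handle',cv2.minAreaRect(w))
    k=cv2.inRange(h,(0,120,50),(8,255,255))|cv2.inRange(h,(172,120,50),(180,255,255))
    N,l,st,ce=cv2.connectedComponentsWithStats(k)
    print('red',[ (ce[j].round(1).tolist(),st[j].tolist()) for j in range(1,N) if 260<ce[j][0]<285 and 160<ce[j][1]<225])
    v=h[:,:,2]; X=proj(c,[[.549,-.1865,.09],[.549,-.1865,.06]]).round().astype(int); print('black px',[v[y,x] for x,y in X])
print(r.sense()['tcp_pos'],r.sense()['time_s'])
E
```

```text
time_s: 41.08
tcp_pos: [0.3337, -0.2824, 0.2218]
ee_rot: [[-0.866, 0.5, 0.001], [0.5, 0.866, -0.001], [-0.001, -0.0, -1.0]]
wrist_force: [1.9, -1.0, 0.5]
gripper_width: 0.008
gripper_force: 0.0
time_s: 41.7
tcp_pos: [0.3342, -0.1021, 0.2202]
ee_rot: [[-0.867, 0.499, 0.002], [0.499, 0.867, 0.0], [-0.001, 0.001, -1.0]]
wrist_force: [0.7, 0.2, 0.2]
gripper_width: 0.004
gripper_force: 0.0
side [236.01525423 242.50463943] [235.25       243.32142857] 28 [ 0.40528681 -0.32775605  0.092     ]
red [([273.2, 202.0], [267, 194, 13, 17, 183])]
black px [np.uint8(28), np.uint8(18)]
top [346.73752453 219.32638494] [348.42553191 220.38297872] 47 [ 0.4046778  -0.32934759  0.092     ]
handle ((421.3934326171875, -82.02867889404297), (108.93718719482422, 22.774456024169922), 76.39798736572266)
red [([276.5, 173.4], [269, 165, 16, 18, 205]), ([268.0, 211.0], [268, 211, 1, 1, 1]), ([276.0, 213.0], [276, 213, 1, 1, 1]), ([280.0, 214.0], [280, 214, 1, 1, 1]), ([274.0, 220.0], [274, 220, 1, 1, 1])]
black px [np.uint8(60), np.uint8(61)]
[ 0.33378845 -0.10319284  0.21978359] 41.8
```

```bash
python3 -c "
from station import r
print(r.finish_job())"
```

```text
the job is handed in; nothing more can be done
None
```

I've handed the job in, finished at 41.8 s: the hood is pried open to its stop and left open, the blade is back on its mat, the red and black cups (the only two in the case) are mouth down over pegs 0 and 1, and the blower lever was pushed to on last.

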